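# Open both doors of the counter display case

### The job

The small glass display case on the hardware shop counter has to be opened up for restocking. First swing its latched leaf, the one with the spring catch on top and the steel strip that laps over the other leaf, wide open by its pull, with the other leaf still shut; only then swing the overlapped leaf wide open too, without ever forcing it against the strip. Leave both leaves standing wide open, and do not disturb the tin, the glue bottle and the tape measure.

Things in the scene. Friction and masses are not known exactly. Their poses are not given: they have to be found in the camera images.
- case: Yellow steel and glass display case, fixed, 160 deep, 320 wide, 190 high; its place and heading vary. Origin: centre of the underside; front (with the leaves) faces its -x, z up. Each leaf: 152 wide, 15 thick, top edge 190 above the counter, hung in front of the case, hinged at its outer side. Only small catch parts (up to 208 high) stand on top.
- cover_leaf_pull (a point): Point on the pull of the latched leaf: the right-hand one seen from the robot, with a steel strip lapping 19 over the other leaf. Pull: upright steel D-bar, 10 thick, 70 to 175 above the counter, 40 off the leaf's face; clear for fingers from above. Point: bar centre line, 155 above the counter. Axes turn with the leaf: z up, x into the leaf, y to its free edge. Hinge line at x +55, y -100.
- tucked_leaf_pull (a point): Point on the pull of the overlapped leaf (left-hand seen from the robot), a bar like the other's, 110 from it when both are shut. Point: bar centre line, 155 above the counter, 40 off the leaf's face. Axes turn with the leaf: z up, x into the leaf, y along it to its hinge. Hinge line at x +55, y +100.
- cover_leaf (a joint): Opening angle of the latched leaf in rad: 0 shut, grows as its free edge swings out towards the robot (anticlockwise seen from above), stop at 1.65. The spring catch lets go at a pull of 6 to 12 N at the bar (grip it firmly) within the first 0.2 rad; after that the leaf swings lightly and stays where it is left.
- tucked_leaf (a joint): Opening angle of the overlapped leaf in rad: 0 shut, grows as its free edge swings out towards the robot (clockwise seen from above), stop at 1.65. No catch of its own, but the strip blocks it while the latched leaf is shut; it swings lightly and stays where it is left.
- tin: Bystander: steel paint tin, 76 in diameter, 85 high, standing on the counter in front of the grey drawer unit (150 x 200 x 160 high, fixed, on the other side of the counter from the case). Origin: centre of the underside, z up.
- glue: Bystander: black glue bottle with white cap, 52 in diameter, 110 high, standing beside the tin. Origin: centre of the underside, z up.
- tape: Bystander: black tape measure, 65 x 32 x 60 high, standing on top of the drawer unit. Origin: centre of the underside, z up.

How it is judged:
On the way, in this order (a step that is already met when the one before it is completed fails the run):
1. the latched leaf stands wide open (over 1.2 rad) while the overlapped leaf is still shut (under 0.15 rad) (value of joint cover_leaf above 1.2 rad and value of joint tucked_leaf below 0.15 rad), for 0.2 s.
2. the overlapped leaf is wide open too (over 1.2 rad) (value of joint each of cover_leaf, tucked_leaf above 1.2 rad), for 0.2 s.
At the end, for the whole second after the job is handed in: Both leaves stand open by more than 1.2 rad (about 70 degrees) and at rest (under 0.1 rad/s) (all of step 2 and velocity of joint cover_leaf between -0.1 and 0.1 rad/s and velocity of joint tucked_leaf between -0.1 and 0.1 rad/s); the robot touches nothing.
It fails at once if the overlapped leaf is forced outwards (over 0.15 rad) while the latched leaf is not yet open (under 0.35 rad) (value of joint tucked_leaf above 0.15 rad and value of joint cover_leaf below 0.35 rad).
It fails at once if the tin is pushed more than 30 mm or tipped more than 0.35 rad (distance of tin from where it was at the start of the episode above 0.03 m or angle between tin's own z axis and vertical above 0.35 rad).
It fails at once if the glue bottle is pushed more than 30 mm or tipped more than 0.35 rad (distance of glue from where it was at the start of the episode above 0.03 m or angle between glue's own z axis and vertical above 0.35 rad).
It fails at once if the tape measure is pushed more than 30 mm or tipped more than 0.35 rad (distance of tape from where it was at the start of the episode above 0.03 m or angle between tape's own z axis and vertical above 0.35 rad).
It also fails if it takes over 62 s, if anything falls off the work surface, if the arm or the gripper's body presses on something with over 40 N, if the wrist force passes 120 N, or if a joint passes its speed limit or range.

### The arm

A 6-joint arm with a two-finger parallel gripper is mounted at the origin on the work surface. World frame = base frame: x ahead of the robot, y to its left, z up, the work surface at z = 0. Lengths are in m, angles in rad, forces in N, time in s.
With the tool pointing down it reaches from about 0.375 to 0.925 m from the base axis. Payload 5.7 kg.
Tool frame: the origin (TCP) lies midway between the tips of the shut fingers; the grasp point (between the pads) lies 19 mm behind it; z points along the fingers, x is the direction in which the jaws open and shut, and the axes are right-handed (so a half turn about z gives the same grasp; the last joint's range is limited). The gripper opens to 88 mm and grips with 3 to 60 N. Pads are 20 mm wide; open, the fingers measure 115 mm over their backs; the gripper's body (75 mm by 178 mm) begins 61 mm behind the grasp point.
Start: joints at [1.003, 0.359, 1.51, -0, 1.272, -0.115], TCP at [0.262, 0.54, 0.223] pointing down, gripper open.
Joint ranges: [-2.97, 2.97], [-1.01, 2.36], [0.21, 2.38], [-0.96, 4.11], [0.2, 2.71], [-2.98, 2.98]. Speed limits (rad/s): [2.39, 2.39, 3.14, 3.14, 3.14, 3.14].

### API

Orientations are given as a unit quaternion [x, y, z, w].
In Python, from bench import move_ptp, servo_line, goto_joints, move_gripper, sleep, inverse_kinematics, capture, PlanningError, close_job, spot_in, silhouettes, current_clock, current_joint_pos, current_qvel, current_joint_torque, current_position, current_orientation, current_force, current_torque, current_finger_gap gives the robot as it stands. Calls block until the motion is done:
- move_ptp(position, orientation): joint-space move of the TCP to a pose.
- servo_line(position, orientation=None, rate=0.15, contact_N=None): straight line of the TCP; orientation=None keeps the orientation; rate is the mean speed in m/s. With contact_N (N) it stops when the force on the tool has changed by that much, and returns True; else False.
- goto_joints(angles): joint-space move.
- move_gripper(opening): finger opening in m; the grip force is fixed at half the most; returns when the fingers have stopped.
- sleep(seconds).
- inverse_kinematics(position, orientation): joint angles nearest the present ones, or None.
- capture(name): name is "side" or "top"; returns a dict with "image" (480x640x3 uint8, blue, green, red), "range_z" (480x640 float32, m along the optical axis (not along the pixel's ray), 0 where there is no reading), "intrinsics" (3x3 intrinsics, pixels), "R" (3x3) and "t" (3): a world point X has camera coordinates R X + t. Camera axes: x right, y down, z forward; pixel columns grow to the right and rows downward; lengths in m; the calibration is good to about 2 mm. A picture is of the moment at which its call begins.
A pose or a line that the arm cannot do raises PlanningError and nothing moves.
- close_job(): hands the job in, once; it reports no verdict.
Trained networks look in the newest picture that a camera, given by its name, has taken for a name from the list of things; names that differ only in an ending like _2 or _b are one class to them, and where a whole thing is asked for, a point or a joint stands for the part that bears it (a point fixed in the world has none). Each returns a list of dicts, best first, with "conf" (0 to 1); they miss things now and then, are a little off and sometimes report something else, mostly with a low value. They report only what shows in the picture. A call takes as long as a camera call.
- spot_in(camera, query): "xy" ([column, row] in pixels, amid what is visible of it).
- silhouettes(camera, query): "region" (480x640 bool, what is visible of it) and "xy" ([column, row] in pixels, amid what is visible of it).
Readings, each from a call of its own:
- current_clock(): time.
- current_joint_pos(): joint angles.
- current_qvel(): joint speeds.
- current_joint_torque(): joint torques, N m.
- current_position(): TCP position.
- current_orientation(): TCP orientation.
- current_force(): force on the tool from outside, world axes, zero at the start.
- current_torque(): the same for the moment, N m.
- current_finger_gap(): finger opening in m.
Only numpy, scipy, OpenCV 4.12 (cv2) and the standard library are available. Lean on these libraries where they do the work, as an engineer would, in place of code of your own. Each camera call takes 0.05 s, during which the arm holds its last target. There are 200 camera calls.

## Working session

There is one attempt and no reset: what is moved stays moved. The work goes in short steps, each a Python script; the robot and the scene stay as the last script left them, time stands still between calls to the robot, and variables do not carry over. Pictures are saved under pics/ and viewed, about 8 in all and at most 12, crops included, and the job is handed in when it is done.

```bash
mkdir -p pics; ls
cat > h.py <<'E'
from bench import *
import numpy as np, cv2
def world(c,px,z=None,depth=None):
    K,R,t=c["intrinsics"],c["R"],c["t"]
    r=np.linalg.inv(K)@np.array([px[0],px[1],1.0])
    if depth is None:
        o=-R.T@t; d=R.T@r; return o+d*(z-o[2])/d[2]
    return R.T@(r*depth-t)
def cloud(c):
    K,R,t=c["intrinsics"],c["R"],c["t"]
    v,u=np.mgrid[:480,:640]; d=c["range_z"]
    P=np.stack([(u-K[0,2])/K[0,0]*d,(v-K[1,2])/K[1,1]*d,d],-1)
    return (P-t)@R
E
python3 - <<'E'
from h import *
print(current_clock())
ims=[]
for n in("side","top"):
    c=capture(n); P=cloud(c); np.savez(n+".npz",**c)
    print(n,(-c["R"].T@c["t"]).round(3))
    for q in("case","cover_leaf_pull","tucked_leaf_pull","tin","glue","tape"):
        for s in silhouettes(n,q)[:2]:
            m=s["region"]&(c["range_z"]>0); p=P[m]
            print(q,round(s["conf"],2),np.round(s["xy"]),m.sum(),np.median(p,0).round(3) if len(p) else None, np.percentile(p,[2,98],axis=0).round(3).tolist() if len(p) else None)
            if q.endswith("pull"): 
                np.save(f"{n}_{q}_{s['conf']:.2f}.npy",s["region"])
    cv2.imwrite(f"pics/{n}0.png",c["image"])
E
```

```text
pics
0.0
side [ 0.423 -0.856  0.835]
case 0.6 [317. 193.] 10866 [0.7   0.111 0.173] [[0.595, 0.064, 0.01], [0.8, 0.371, 0.195]]
cover_leaf_pull 0.68 [292. 205.] 1846 [0.632 0.161 0.125] [[0.587, 0.069, 0.02], [0.657, 0.238, 0.195]]
tucked_leaf_pull 0.94 [276. 164.] 702 [0.63  0.289 0.147] [[0.586, 0.237, 0.024], [0.643, 0.375, 0.193]]
tin 0.9 [311. 320.] 1491 [ 0.591 -0.173  0.08 ] [[0.561, -0.193, 0.01], [0.633, -0.125, 0.089]]
tin 0.5 [275. 168.] 761 [0.63  0.294 0.131] [[0.586, 0.243, 0.0], [0.666, 0.604, 0.193]]
glue 0.87 [312. 355.] 1166 [ 0.584 -0.262  0.067] [[0.563, -0.273, 0.006], [0.613, -0.236, 0.112]]
tape 0.81 [405. 291.] 1272 [ 0.743 -0.267  0.207] [[0.715, -0.276, 0.167], [0.776, -0.241, 0.223]]
top [ 0.507 -0.007  1.083]
case 0.69 [209. 205.] 16597 [0.706 0.222 0.19 ] [[0.613, 0.068, 0.031], [0.803, 0.38, 0.205]]
cover_leaf_pull 0.58 [244. 249.] 1866 [0.634 0.168 0.174] [[0.591, 0.074, 0.018], [0.666, 0.239, 0.201]]
cover_leaf_pull 0.27 [177. 248.] 1447 [0.633 0.299 0.179] [[0.589, 0.233, 0.016], [0.645, 0.379, 0.194]]
tucked_leaf_pull 0.71 [174. 250.] 1374 [0.634 0.301 0.18 ] [[0.59, 0.234, 0.019], [0.645, 0.377, 0.194]]
tucked_leaf_pull 0.19 [392. 268.] 1037 [ 0.597 -0.149  0.086] [[0.564, -0.185, 0.028], [0.632, -0.117, 0.09]]
tin 0.59 [392. 270.] 1017 [ 0.597 -0.149  0.086] [[0.565, -0.185, 0.032], [0.632, -0.117, 0.09]]
glue 0.79 [434. 271.] 570 [ 0.587 -0.235  0.077] [[0.565, -0.266, 0.006], [0.612, -0.219, 0.114]]
tape 0.94 [452. 186.] 757 [ 0.745 -0.247  0.22 ] [[0.717, -0.27, 0.176], [0.779, -0.233, 0.224]]
```

Run:
```python
from h import *
for n in("side","top"):
    c=dict(np.load(n+".npz")); P=cloud(c).reshape(-1,3); P=P[c["range_z"].ravel()>0]
    m=(P[:,2]>.15)&(P[:,2]<.182)&(P[:,0]>.54)&(P[:,0]<.615)&(P[:,1]>.05)&(P[:,1]<.4)
    Q=P[m]; print(n,len(Q))
    for lo,hi in((.05,.225),(.225,.4)):
        q=Q[(Q[:,1]>lo)&(Q[:,1]<=hi)]
        if len(q): print(len(q),np.median(q,0).round(4),q.min(0).round(3),q.max(0).round(3))
    m=(P[:,2]>.183)&(P[:,2]<.197)&(P[:,0]>.58)&(P[:,0]<.9)&(P[:,1]>.02)&(P[:,1]<.45)
    r=cv2.minAreaRect(P[m][:,:2].astype(np.float32)); print(r, cv2.boxPoints(r).round(3).tolist())
    Q=P[m]; xs=[]
    for y in np.arange(.08,.38,.02):
        s=Q[abs(Q[:,1]-y)<.01]
        if len(s): xs.append((round(y,2),round(s[:,0].min(),3)))
    print(xs)
a=cv2.imread("pics/top0.png")[140:320,100:500]; cv2.imwrite("pics/a.png",cv2.resize(a,None,fx=2,fy=2))
```

```text
side 167
90 [0.5929 0.1688 0.1757] [0.585 0.163 0.151] [0.615 0.176 0.182]
77 [0.5932 0.2783 0.1744] [0.585 0.272 0.151] [0.615 0.285 0.182]
((0.7077376246452332, 0.2268931269645691), (0.19580233097076416, 0.32894366979599), 0.32653748989105225) [[0.609000027179718, 0.39100000262260437], [0.6110000014305115, 0.06199999898672104], [0.8069999814033508, 0.06300000101327896], [0.8050000071525574, 0.3919999897480011]]
[(np.float64(0.08), np.float64(0.63)), (np.float64(0.1), np.float64(0.63)), (np.float64(0.12), np.float64(0.63)), (np.float64(0.14), np.float64(0.63)), (np.float64(0.16), np.float64(0.61)), (np.float64(0.18), np.float64(0.629)), (np.float64(0.2), np.float64(0.63)), (np.float64(0.22), np.float64(0.626)), (np.float64(0.24), np.float64(0.626)), (np.float64(0.26), np.float64(0.63)), (np.float64(0.28), np.float64(0.617)), (np.float64(0.3), np.float64(0.63)), (np.float64(0.32), np.float64(0.629)), (np.float64(0.34), np.float64(0.63)), (np.float64(0.36), np.float64(0.63))]
top 154
73 [0.5972 0.1712 0.1796] [0.587 0.168 0.151] [0.615 0.178 0.182]
81 [0.5989 0.2803 0.1793] [0.587 0.2
[... 190 characters left out ...]
205039978, 0.06800000369548798], [0.8069999814033508, 0.06800000369548798], [0.8069999814033508, 0.3889999985694885]]
[(np.float64(0.08), np.float64(0.632)), (np.float64(0.1), np.float64(0.632)), (np.float64(0.12), np.float64(0.632)), (np.float64(0.14), np.float64(0.632)), (np.float64(0.16), np.float64(0.599)), (np.float64(0.18), np.float64(0.591)), (np.float64(0.2), np.float64(0.631)), (np.float64(0.22), np.float64(0.627)), (np.float64(0.24), np.float64(0.627)), (np.float64(0.26), np.float64(0.631)), (np.float64(0.28), np.float64(0.591)), (np.float64(0.3), np.float64(0.631)), (np.float64(0.32), np.float64(0.631)), (np.float64(0.34), np.float64(0.631)), (np.float64(0.36), np.float64(0.631))]
```

View pics/a.png

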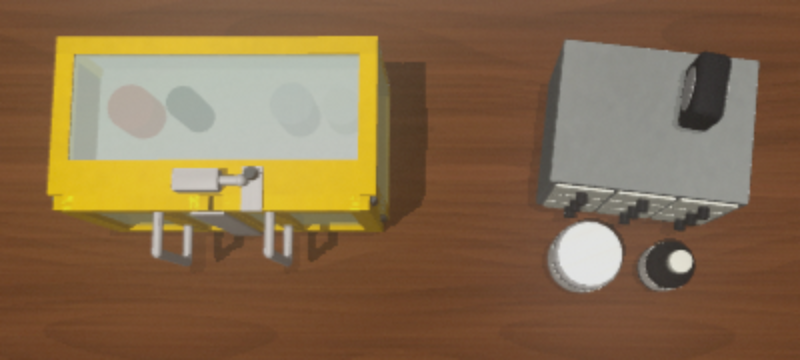

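View pics/side0.png

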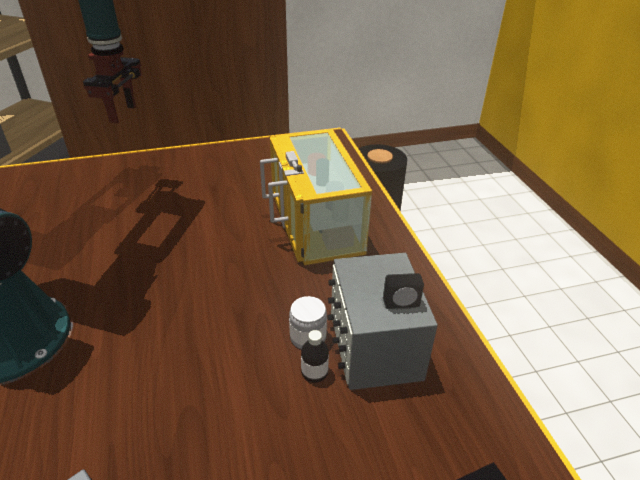

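The top view crop shows the case squared to the robot, with its pull bars at about (285,255) and (170,255) in crop pixels. The leaf faces lie at x≈0.631 and the heading is about 0. The side view shows both leaves shut and the tin and glue well away from the case. I'll check IK along both arcs, then grasp the latched pull.

```bash
cat >> h.py <<'E'
from scipy.spatial.transform import Rotation as Ro
Z=0.138
def q(phi):
    c,s=np.cos(phi),np.sin(phi)
    return Ro.from_matrix(np.array([[c,s,0],[s,-c,0],[0,0,-1]])).as_quat()
H={"cover":(np.array([.646,.071]),np.array([-.055,.1]),1),"tucked":(np.array([.646,.381]),np.array([-.055,-.1]),-1)}
def pose(w,th,z=Z,base=np.pi/2,grip=None):
    h,r,s=H[w]; r=r if grip is None else grip
    a=s*th; c,n=np.cos(a),np.sin(a)
    p=h+np.array([[c,-n],[n,c]])@r
    return [p[0],p[1],z],q(base+a)
E
python3 - <<'E'
from h import *
x=Ro.from_quat(current_orientation()).as_matrix()[:,0]; print("tool x",x.round(3))
for w in H:
  for b in(np.pi/2,-np.pi/2):
    for th in(0,.7,1.45):
        for z in(Z,.25):
            s=inverse_kinematics(*pose(w,th,z,b)); print(w,round(b,2),th,z,None if s is None else np.round(s,2))
E
```

```text
tool x [ 0.437  0.899 -0.   ]
cover 1.57 0 0.138 [ 0.17  0.46  1.57 -0.    1.11 -1.4 ]
cover 1.57 0 0.25 [ 0.17  0.36  1.44 -0.    1.34 -1.4 ]
cover 1.57 0.7 0.138 [ 0.08  0.38  1.71 -0.    1.05 -2.19]
cover 1.57 0.7 0.25 [ 0.08  0.26  1.58 -0.    1.3  -2.19]
cover 1.57 1.45 0.138 None
cover 1.57 1.45 0.25 None
cover -1.57 0 0.138 [ 0.17  0.46  1.57 -0.    1.11  1.74]
cover -1.57 0 0.25 [ 0.17  0.36  1.44 -0.    1.34  1.74]
cover -1.57 0.7 0.138 [ 0.08  0.38  1.71 -0.    1.05  0.95]
cover -1.57 0.7 0.25 [ 0.08  0.26  1.58 -0.    1.3   0.95]
cover -1.57 1.45 0.138 [-0.08  0.37  1.74 -0.    1.04  0.05]
cover -1.57 1.45 0.25 [-0.08  0.25  1.6  -0.    1.29  0.05]
tucked 1.57 0 0.138 [ 0.34  0.51  1.48 -0.    1.15 -1.23]
tucked 1.57 0 0.25 [ 0.34  0.42  1.35 -0.    1.38 -1.23]
tucked 1.57 0.7 0.138 [ 0.45  0.49  1.52 -0.    1.13 -0.42]
tucked 1.57 0.7 0.25 [ 0.45  0.39  1.39 -0.    1.36 -0.42]
tucked 1.57 1.45 0.138 [ 0.56  0.56  1.4  -0.    1.19  0.44]
tucked 1.57 1.45 0.25 [ 0.56  0.46  1.27 -0.    1.41  0.44]
tucked -1.57 0 0.138 [ 0.34  0.51  1.48 -0.    1.15  1.91]
tucked -1.57 0 0.25 [ 0.34  0.42  1.35 -0.    1.38  1.91]
tucked -1.57 0.7 0.138 [ 0.45  0.49  1.52 -0.    1.13  2.72]
tucked -1.57 0.7 0.25 [ 0.45  0.39  1.39 -0.    1.36  2.72]
tucked -1.57 1.45 0.138 [ 0.56  0.56  1.4  -0.    1.19 -2.7 ]
tucked -1.57 1.45 0.25 [ 0.56  0.46  1.27 -0.    1.41 -2.7 ]
```

Run:
```python
from h import *
b=-np.pi/2
move_ptp(*pose("cover",0,.27,b))
print("t",current_clock())
print(servo_line(*pose("cover",0,Z,b),rate=.12,contact_N=8), current_position(), current_force())
move_gripper(0.0)
print("gap",current_finger_gap(),current_force(),current_clock())
if current_finger_gap()>.006:
    for th in(.04,.1,.2,.3):
        servo_line(*pose("cover",th,Z,b),rate=.06)
        print(th,current_finger_gap(),np.round(current_force(),1))
print(current_clock())
c=capture("top"); cv2.imwrite("pics/b.png",cv2.resize(c["image"][140:320,100:400],None,fx=2,fy=2))
```

```text
t 2.5
False [0.59164397 0.17116551 0.13878932] [ 0.27357695 -0.80852774  0.09236359]
gap 0.00969207829410537 [-1.2428418   5.49637562  0.06905437] 4.9333
0.04 0.009671262977219394 [-2.9  4.4  2.1]
0.1 0.00977430796682002 [-6.8  1.6  5.1]
0.2 0.009184949216762746 [-3.1  5.   1.6]
0.3 0.009194952944322864 [-5.   4.9  2.4]
6.1333
```

View pics/b.png

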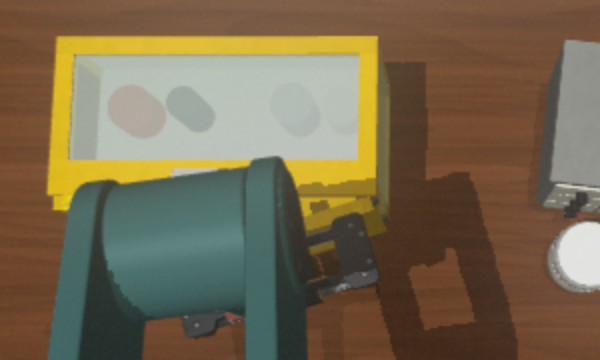

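The crop shows the latched leaf swung partly out, with its edge at about (340,220), and the gripper holding its pull. The catch has let go, so I'll carry on round the arc.

Run:
```python
from h import *
b=-np.pi/2
for th in np.arange(.42,1.5,.12):
    servo_line(*pose("cover",th,Z,b),rate=.08)
    print(round(th,2),round(current_finger_gap(),4),np.round(current_force(),1))
    if current_finger_gap()<.007: break
sleep(.3)
move_gripper(.06)
p,o=pose("cover",th,.30,b); servo_line(p,o,rate=.15)
move_ptp([.45,.45,.35],q(np.pi/2))
print(current_clock(),current_force())
c=capture("top"); cv2.imwrite("pics/c.png",cv2.resize(c["image"][140:320,100:400],None,fx=2,fy=2))
P=cloud(c).reshape(-1,3)
m=(P[:,2]>.15)&(P[:,2]<.2)&(P[:,0]>.4)&(P[:,0]<.62)&(P[:,1]>-.02)&(P[:,1]<.22)
Q=P[m]; L=Q[Q[:,1]>.06]; print(len(L), cv2.fitLine(L[:,:2].astype(np.float32),cv2.DIST_HUBER,0,.01,.01).ravel())
```

```text
0.42 0.0097 [-4.4  4.6  2.6]
0.54 0.0092 [-5.2  3.6  2.9]
0.66 0.0095 [-5.9  4.   3.6]
0.78 0.0097 [-6.4  2.5  3.2]
0.9 0.0096 [-5.1  2.9  3.6]
1.02 0.0094 [-5.6  1.8  3. ]
1.14 0.0101 [-4.8  1.5  3.2]
1.26 0.0095 [-3.3  0.6  2.2]
1.38 0.0097 [-2.4  0.2 -0.2]
1.5 0.0096 [-0.6  0.  -1.6]
13.4917 [ 0.18854031  0.10348766 -0.76258537]
753 [ 0.99901587 -0.04435416  0.55711704  0.07007813]
```

View pics/c.png

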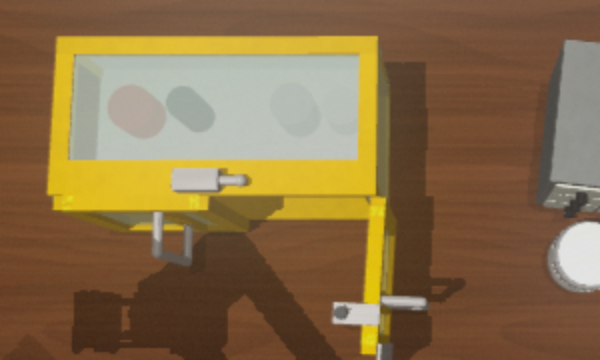

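The latched leaf stands at about 1.5 rad (around (375,270) in the crop). The other leaf is still shut, with its pull at about (170,240). Now the overlapped leaf.

Run:
```python
from h import *
b=np.pi/2; w="tucked"
move_gripper(.088)
move_ptp(*pose(w,0,.27,b))
print(servo_line(*pose(w,0,Z,b),rate=.12,contact_N=8), current_position())
move_gripper(0.0)
print("gap",current_finger_gap(),current_force(),current_clock())
if current_finger_gap()>.006:
    for th in [.04]+list(np.arange(.12,1.5,.115))+[1.5]:
        servo_line(*pose(w,th,Z,b),rate=.08)
        g=current_finger_gap(); print(round(th,2),round(g,4),np.round(current_force(),1))
        if g<.007: break
    sleep(.3)
    move_gripper(.06)
    p,o=pose(w,th,.30,b); servo_line(p,o,rate=.15)
    move_ptp([.40,.22,.40],q(b))
    print(current_clock(),current_force())
    for n in("top","side"):
        c=capture(n); cv2.imwrite(f"pics/d_{n}.png",cv2.resize(c["image"][100:400,60:480],None,fx=1.8,fy=1.8))
        P=cloud(c).reshape(-1,3)
        for lo,hi in((.055,.1),(.35,.4)):
            Q=P[(P[:,2]>.15)&(P[:,2]<.2)&(P[:,0]>.4)&(P[:,0]<.62)&(P[:,1]>lo)&(P[:,1]<hi)]
            if len(Q)>10: print(n,len(Q),cv2.fitLine(Q[:,:2].astype(np.float32),cv2.DIST_HUBER,0,.01,.01).ravel())
        for k in("tin","glue","tape"):
            for s in silhouettes(n,k)[:1]: print(k,round(s["conf"],2),np.round(s["xy"]))
```

```text
False [0.59162996 0.28128573 0.13887322]
gap 0.009670088621959802 [ 0.34597122  6.35327408 -1.65132457] 17.5333
0.04 0.0095 [ 1.6  6.1 -2.9]
0.12 0.0095 [ 2.   5.1 -3.3]
0.24 0.0095 [ 2.3  4.9 -3.6]
0.35 0.0092 [ 2.8  3.3 -3.8]
0.46 0.0094 [ 3.1  4.  -3.7]
0.58 0.0097 [ 2.8  2.1 -3.5]
0.7 0.0097 [ 1.9  1.8 -2.3]
0.81 0.0097 [ 0.7  1.2 -0.4]
0.92 0.0097 [-1.6  0.6  1.2]
1.04 0.0097 [-4.6  0.4  2.9]
1.15 0.0094 [-5.4  0.9  2.8]
1.27 0.0094 [-6.4  1.4  3.1]
1.38 0.0092 [-6.3  2.8  3.9]
1.5 0.0096 [-7.4  2.3  3.2]
25.8083 [-0.63804771  0.15406757 -0.02127479]
top 748 [ 0.99988425 -0.01521584  0.5490569   0.07024109]
top 970 [0.9953817  0.0959958  0.5517915  0.37840515]
tin 0.81 [391. 266.]
glue 0.9 [433. 272.]
tape 0.61 [451. 184.]
side 1267 [0.9999172  0.01286707 0.55248326 0.06352898]
side 778 [0.9960885  0.08836128 0.5551703  0.37781763]
tin 0.65 [308. 320.]
glue 0.59 [312. 356.]
tape 0.56 [401. 290.]
```

View pics/d_top.png

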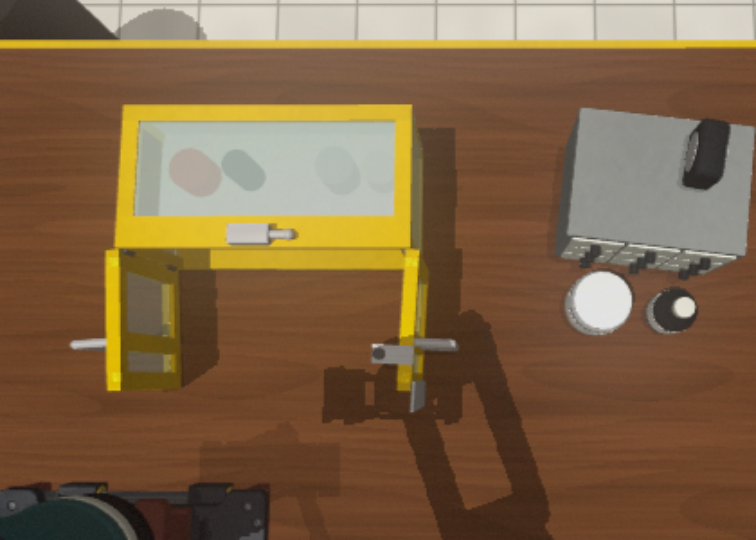

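Both leaves stand wide open at about 1.5 rad, at about (412,320) and (113,320) in the crop. The bystanders haven't moved and the arm is clear, so I'm handing in.

```bash
python3 -c "
from h import *
sleep(.3); close_job(); print(current_clock())"
```

```text
the job is handed in; nothing more can be done
the job is handed in; nothing more can be done
```

Both leaves of the case stand wide open, and I handed the job in at about 26 s of the 62 s allowed. I swung the latched leaf to about 1.5 rad by its pull with the other leaf still shut. Then I swung the overlapped leaf to about 1.5 rad as well, let go and moved the arm clear.

- **Grip:** the finger gap stayed at 9–10 mm on the 10 mm bars throughout, so neither pull slipped. Wrist forces I read along the way stayed under about 10 N.
- **Leaf angles:** after the second swing, the leaves measured about 1.47–1.6 rad open in both camera views. The two cameras differed by about 0.03 rad on the latched leaf, which is well clear of the 1.2 rad limit.
- **Bystanders:** the tin, glue bottle and tape measure appeared within about 4 pixels of where they started.
- **Not checked:** I did not measure the leaf speeds at the end. The leaves were released and left alone, and the close-out call gives no verdict.

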